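# Ease off the ratchet hold-down and unload the cover

## Robot

A 6-joint arm with a two-finger parallel gripper is mounted at the origin on a cart in front of the work surface, level with it; the furniture and walls round the work are solid. World frame = base frame: x ahead of the robot, y to its left, z up, the work surface at z = 0. Lengths are in mm, angles in rad, forces in N, time in s.
With the tool pointing down it reaches from about 275 to 1000 mm from the base axis. Payload 8.4 kg.
Tool frame: the origin (TCP) lies between the finger pads; the fingertips stand r.tips_ahead ahead of it and the grasp point (between the pads) lies 6 mm ahead of it (r.tips_ahead is the distance from the TCP to the fingertips, in mm); z points along the fingers, y is the line along which they close (so a half turn about z gives the same grasp; the last joint's range is limited). The gripper opens to 85 mm and grips with 20 to 120 N. Pads are 22 mm wide; open, the fingers measure 114 mm over their backs; the gripper's body (76 mm by 85 mm) begins 54 mm behind the grasp point. The pads swing forward as they close: fully open they stand 13 mm farther back than shut.
Start: joints at [1.335, 0.353, 1.633, -0, 1.155, -0.002], TCP at [144.796, 607.999, 256.281] pointing down, gripper open.
Joint ranges: [-2.63, 2.63], [-0.92, 2.1], [0.06, 2.66], [-1.3, 4.44], [0, 2.69], [-3.02, 3.02]. Speed limits (rad/s): [2.22, 2.22, 2.79, 3.14, 3.14, 3.14].

## Interface

Orientations are given as [roll, pitch, yaw] about the fixed x, y, z axes, in that order (R = Rz(yaw) Ry(pitch) Rx(roll)).
In Python, from rig import r gives the robot as it stands.
- The arm moves only by the tool carry_out, never from a script. Its arguments are lists of equal length, an entry for each row: "delta_pos": the shift along the tool's x, y, z in m, a list of three; "rot": the turn, a rotation vector about the tool's x, y, z in degrees, a list of three. A call has 1 to 8 rows; each row is the pose to reach, as a shift and turn from the pose commanded when the call began, along the tool's axes at that moment; what a row does not reach only later rows make up. A row lasts 1/8 s, in which the tool goes at most 62.5 mm and 10.7 degrees, less where a joint would pass 70% of its speed; a pose out of reach is approached as far as the arm can. A call with a gripper value outside its range is refused whole. "claw" is the finger opening in m, from 0 to 0.0854, set as the call begins (left out, the last holds). The fingers move at their own pace and stop on an object; "grip_force" is the grip in N (left out, the last holds). Time passes only in rows, so rows that repeat a pose let the fingers close. It gives the time, the measured TCP pose, the force, the opening and the grip force at its end, in the units of the state.
- r.sense(): the state, without advancing time (a new reading comes with each control period).
- r.grab_frame(name): name is "scene" or "top" or "wrist"; returns the picture (420x560x3 uint8, blue, green, red); there is no depth.
- r.camera_info(name): a dict with "fx", "fy", "cx", "cy" (pixels), "pose" (4x4, takes a point from camera to world coordinates); the wrist camera has in their place "hand_eye" (4x4, takes a point from camera to tool coordinates, whose origin is the TCP and whose axes are the flange's). Camera axes: x right, y down, z forward; pixel columns grow to the right and rows downward; lengths in mm; the calibration is good to about 2 mm. The wrist camera is an equidistant fisheye: a pixel r from the principal point sees the ray r / f radians off the axis. A picture is of the moment at which its call begins: read the wrist's pose just before it. camera_info takes no time and is no camera call.
- r.sign_off(): hands the job in; it is judged then, once.
Trained networks look in the newest picture that a camera, given by its name, has taken for a name from the list of things; names that differ only in an ending like _2 or _b are one class to them, and where a whole thing is asked for, a point or a joint stands for the part that bears it (a point fixed in the world has none). Each returns a list of dicts, best first, with "p" (0 to 1); they miss things now and then, are a little off and sometimes report something else, mostly with a low value. They report only what shows in the picture. A call takes as long as a camera call. They do not tell look-alikes from the thing itself.
- r.recognise(thing, camera): "box" ([left, top, right, bottom] in pixels, round what is visible of it).
- r.cut_out(thing, camera): "mask" (420x560 bool, what is visible of it) and "box" ([left, top, right, bottom] in pixels, round what is visible of it).
The state is a dict: "clock": time; "qpos": joint angles; "qvel": joint speeds; "joint_efforts": joint torques, N m; "eef_pos": TCP position; "tcp_rot": TCP orientation; "contact_force": force on the tool from outside, world axes, zero at the start; "wrist_torque": the same for the moment, N m; "opening": opening from 0.0 (shut) to 1.0 (fully open); "grasp_force": force on a finger pad.
Only numpy, scipy, OpenCV 4.12 (cv2) and the standard library are available. Lean on these libraries where they do the work, as an engineer would, in place of code of your own. Each camera call takes 0.05 s, during which the arm holds its last target. There are 200 camera calls.

## Task

Free the grey moulded cover from the ratchet hold-down: flick the red-tipped sprung pawl off the ratchet wheel so that it snaps over and stays off, then ease the crank back clockwise, slowly (no faster than a quarter turn a second), all the way to its stop so that the blue jaw is drawn clear. Only then lift the cover out and lay it in the blue tray, flat on the tray floor and still the same way up; leave the crank at its stop and the pawl off.

Things in the scene. Friction and masses are not known exactly. Their poses are not given: they have to be found in the camera images.
- fixture: ratchet hold-down, fixed; aluminium plate 145 x 244 x 10 mm (x -85 to 60, y -63 to 181). Origin on the drum's axis, on the worktop; z up, y from the drum to the jaw and the steel anvil under the cover (centre x 21, y 137, top z 24 mm; no side walls, end stop 5 mm higher at the outer end). Tops: crank grip z 102, crank arm 58 to 65, red tab 62, jaw 48 mm
- drum (a joint): angle of the drum with ratchet wheel (76 mm across, 16 teeth) and crank, rad: about 0 as found, grows clockwise seen from above, stop at 2.3 = fully eased back. The engaged pawl stops it before 0.1. A friction brake (0.13 N m; a lighter spring helps it back) keeps it where it is left. It draws the jaw back 16 mm per rad
- drum_axis (a point): point on the drum's vertical axis, 66 mm above the worktop (top of the crank arm)
- crank_knob (a point): centre of the black upright grip on the crank's end: 18 mm diameter, 36 mm tall (z 66 to 102 mm), 55 mm from the drum axis; it spins freely on its pin, so it can be held without turning the wrist. Its path is an arc about drum_axis, starting on the jaw side
- pawl (a joint): pawl angle, rad: 0 = engaged in the ratchet wheel, grows clockwise seen from above, 0.6 = fully off (stop). A spring plunger makes it snap over: pushed past 0.3 it jumps on to 0.6 and stays there, let go before that it jumps back. It takes 3 to 4 N at the tab
- pawl_tab (a point): centre of the top of the red upright tab (14 mm diameter, red from z 36 to 62 mm) on the pawl's tail, 44 mm from pawl_pivot. Pushed away from the robot's side (clockwise about pawl_pivot, seen from above) it takes the pawl off; its path to the stop is 26 mm
- pawl_pivot (a point): point on the pawl's vertical pivot axis, 40 mm above the worktop
- jaw_lip (a point): middle of the front top edge of the blue jaw's lip (30 mm wide, underside 42 mm, top 48 mm above the worktop); as found it overhangs the end of the cover by about 11 mm, fully eased back it stands about 25 mm clear of it
- cover: grey moulded housing half, loose, 18 g, 40 x 62 x 16 mm (x, y, z), closed side up; origin at the centre of its underside; lies on the anvil, long side along the fixture's y. Grip it across the 40 mm
- tray_blue: blue open tray, fixed, 110 x 110 mm, 22 mm high, walls and floor 4 mm; origin at the centre of its underside, z up
- tray_red: red open tray of the same size, for rejects; stays empty
Things that resemble listed ones, but are neither listed nor needed, are in the scene too. What is shaped like the cover but pink is not meant.

How it is judged:
By the outcome, as a careful person would: the job done as asked, in the order asked, and still so for the second after the job is handed in, with the robot touching nothing.
It also fails if it takes over 59 s, if anything falls off the work surface, if the arm or the gripper's body presses on something with over 40 N, if the wrist force passes 120 N, or if a joint passes its speed limit or range.

## Working session

There is one attempt and no reset: what is moved stays moved. The work goes in short steps, Python scripts to look and compute and a tool call to move; the robot and the scene stay as the last step left them, time stands still between calls to the robot, and variables do not carry over. Pictures are saved under pics/ and viewed, at most 11 in all, crops included, and the job is handed in when it is done.

Besides the shell and the picture viewer there is one more tool, called after ">>>" in YAML: its name, and indented under it one key for each argument. carry_out: Moves the arm, as the interface text tells. Its arguments: {"type":"object","properties":{"delta_pos":{"type":"array","items":{"type":"array","items":{"type":"number"}}},"rot":{"type":"array","items":{"type":"array","items":{"type":"number"}}},"claw":{"type":"number"},"grip_force":{"type":"number"}},"required":["delta_pos","rot"]}

```bash
mkdir -p pics; ls; python3 - <<'E'
from rig import r
import cv2,numpy as np
s=r.sense();print({k:np.round(v,3).tolist() for k,v in s.items()},r.tips_ahead)
for n in("scene","top"):
    im=r.grab_frame(n);cv2.imwrite(f"pics/{n}0.png",im)
    c=r.camera_info(n);print(n,{k:np.round(v,2).tolist() for k,v in c.items()})
    for t in("fixture","cover","tray_blue","pawl_tab","crank_knob","jaw_lip"):
        print(t,[(round(d["p"],2),np.round(d["box"]).tolist()) for d in r.recognise(t,n)][:3])
print({k:np.round(v,3).tolist() for k,v in r.camera_info("wrist").items()})
E
```

```text
pics
{'clock': 0.0, 'qpos': [1.335, 0.354, 1.634, -0.0, 1.155, -0.002], 'qvel': [-0.0, 0.0, 0.001, 0.001, 0.0, 0.002], 'joint_efforts': [-0.003, -60.524, -34.206, -0.0, 0.009, 0.0], 'eef_pos': [144.706, 607.561, 255.592], 'tcp_rot': [-3.14, 0.0, 2.908], 'contact_force': [0.369, -0.383, -0.505], 'wrist_torque': [-0.064, 0.059, 0.01], 'grasp_force': 0.0, 'opening': 0.997} 25.0
scene {'fx': 388.25, 'fy': 388.25, 'cx': 273.39, 'cy': 204.1, 'pose': [[0.87, -0.39, 0.3, 239.9], [-0.49, -0.67, 0.55, -140.09], [-0.01, -0.63, -0.78, 783.85], [0.0, 0.0, 0.0, 1.0]]}
fixture [(0.62, [299.0, 231.0, 403.0, 350.0])]
cover [(0.76, [332.0, 232.0, 354.0, 264.0]), (0.59, [205.0, 142.0, 226.0, 161.0])]
tray_blue [(0.67, [272.0, 194.0, 330.0, 242.0]), (0.42, [334.0, 235.0, 359.0, 262.0])]
pawl_tab [(0.71, [319.0, 273.0, 354.0, 317.0])]
crank_knob [(0.77, [347.0, 260.0, 383.0, 318.0])]
jaw_lip [(0.56, [340.0, 251.0, 392.0, 336.0])]
top {'fx': 519.32, 'fy': 519.32, 'cx': 277.03, 'cy': 214.57, 'pose': [[-0.0, -1.0, 0.08, 416.63], [-1.0, 0.0, -0.02, 357.56], [0.02, -0.08, -1.0, 1225.58], [0.0, 0.0, 0.0, 1.0]]}
fixture [(0.66, [309.0, 154.0, 424.0, 231.0])]
cover [(0.95, [324.0, 162.0, 349.0, 179.0]), (0.85, [126.0, 206.0, 152.0, 234.0]), (0.15, [312.0, 154.0, 424.0, 234.0])]
tray_blue []
pawl_tab [(0.6, [358.0, 206.0, 401.0, 212.0])]
crank_knob [(0.74, [373.0, 167.0, 408.0, 205.0])]
jaw_lip [(0.96, [346.0, 165.0, 421.0, 192.0]), (0.34, [370.0, 167.0, 407.0, 202.0])]
{'fx': 325.192, 'fy': 325.192, 'cx': 285.781, 'cy': 209.528, 'hand_eye': [[0.001, -0.946, -0.324, 82.798], [1.0, 0.001, -0.001, 0.26], [0.001, -0.324, 0.946, -118.441], [0.0, 0.0, 0.0, 1.0]]}
```

```bash
python3 - <<'E'
import cv2,numpy as np
a=cv2.imread("pics/scene0.png");b=cv2.imread("pics/top0.png")
cv2.imwrite("pics/a.png",cv2.resize(a[150:370,190:430],(800,600),interpolation=cv2.INTER_CUBIC)[:600])
cv2.imwrite("pics/b.png",cv2.resize(b,(800,600),interpolation=cv2.INTER_CUBIC))
E
```

```text
(no output)
```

View pics/a.png

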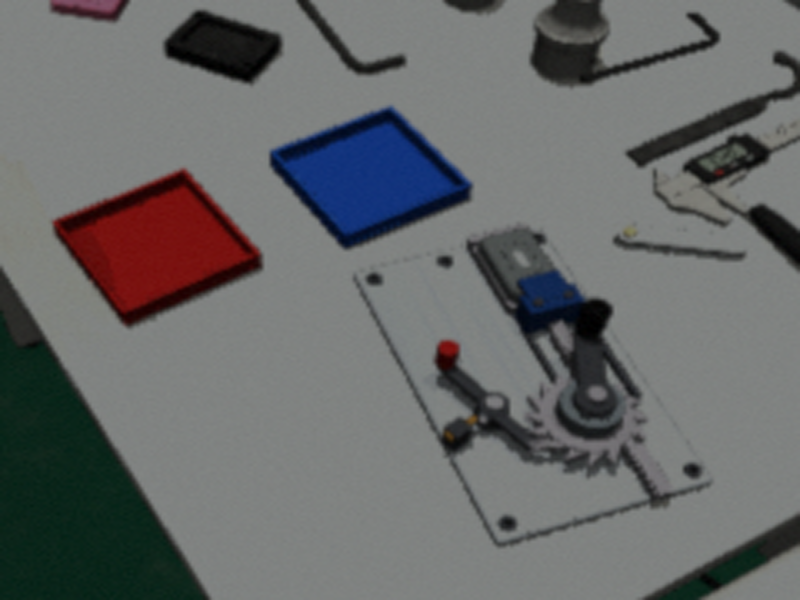

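View pics/b.png

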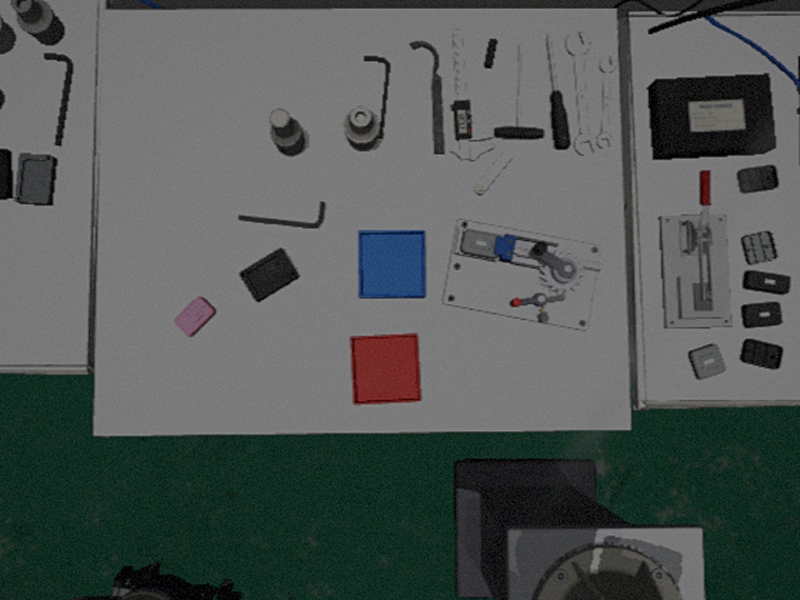

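The scene view shows the fixture, the drum and the red pawl tab, with the cover under the blue jaw. In the 800-wide top crop, the tab is near (516,302), the knob (540,248), the drum (566,268), the cover (480,243) and the blue tray centre (392,264). The grey part and second clamp at right are look-alikes on another table.

```bash
cat > h.py <<'E'
import numpy as np,cv2
from rig import r
from scipy.spatial.transform import Rotation as R
from scipy.optimize import least_squares
def T_tool(s=None):
    s=s or r.sense();T=np.eye(4);T[:3,:3]=R.from_euler('xyz',s["tcp_rot"]).as_matrix();T[:3,3]=s["eef_pos"];return T
def cam(n,s=None):
    c=r.camera_info(n);P=np.array(c["pose"]) if n!="wrist" else T_tool(s)@np.array(c["hand_eye"]);return c,P,n=="wrist"
def ray(C,uv):
    c,P,fe=C;x=(uv[0]-c["cx"])/c["fx"];y=(uv[1]-c["cy"])/c["fy"]
    if fe:
        a=np.hypot(x,y);k=np.sin(a)/max(a,1e-9);d=np.array([x*k,y*k,np.cos(a)])
    else:d=np.array([x,y,1.]);d/=np.linalg.norm(d)
    return P[:3,3],P[:3,:3]@d
def at_z(C,uv,z):
    o,d=ray(C,uv);return o+d*(z-o[2])/d[2]
def proj(C,p):
    c,P,fe=C;q=P[:3,:3].T@(np.asarray(p,float)-P[:3,3])
    if fe:
        n=np.hypot(q[0],q[1]);a=np.arctan2(n,q[2]);x,y=q[:2]/max(n,1e-9)*a
    else:x,y=q[:2]/q[2]
    return np.array([c["fx"]*x+c["cx"],c["fy"]*y+c["cy"]])
def tri(obs):
    A=np.zeros((3,3));b=np.zeros(3)
    for C,uv in obs:
        o,d=ray(C,uv);M=np.eye(3)-np.outer(d,d);A+=M;b+=M@o
    p=np.linalg.solve(A,b);return p,[np.round(proj(C,p)-uv,1).tolist() for C,uv in obs]
def to_tool(p,s=None):
    T=T_tool(s);return T[:3,:3].T@(np.asarray(p)-T[:3,3])
E
python3 - <<'E'
from h import *
C=cam("top");f=560/800
for n,uv,z in[("tab",(516,302),62),("knob",(540,248),102),("drum",(566,268),66),("cover",(478,243),40),("tray",(392,264),22),("trayred",(385,368),22)]:
    print(n,at_z(C,np.array(uv)*f,z).round(0))
D=cam("scene")
for n,uv,w in[("tab",(448,349),(516,302)),("tray",(371,176),(392,264)),("knob",(594,308),(540,248))]:
    print(n,tri([(C,np.array(w)*f),(D,np.array([190+uv[0]*.3,150+uv[1]*220/600]))]))
p=T_tool();print(p.round(3)); print(to_tool([430,60,300]))
E
```

```text
tab [515. 149.  62.]
knob [594. 118. 102.]
drum [568.  69.  66.]
cover [613. 205.  40.]
tray [581. 344.  22.]
trayred [412. 356.  22.]
tab (array([514.53230587, 148.76093432,  60.09118322]), [[-0.1, 0.2], [0.2, -0.0]])
tray (array([582.39040226, 343.85634282,  11.07003586]), [[-0.0, 0.0], [0.0, -0.0]])
knob (array([594.70545311, 117.31804692,  99.27081833]), [[-0.0, 0.1], [0.1, -0.0]])
[[-9.73000e-01  2.32000e-01  0.00000e+00  1.44822e+02]
 [ 2.32000e-01  9.73000e-01  0.00000e+00  6.08009e+02]
 [-0.00000e+00  0.00000e+00 -1.00000e+00  2.56326e+02]
 [ 0.00000e+00  0.00000e+00  0.00000e+00  1.00000e+00]]
[-404.39062654 -467.01952266  -43.69415096]
```

>>> carry_out:
  delta_pos:
    - [-0.05, -0.035, 0]
    - [-0.1, -0.07, 0]
    - [-0.15, -0.105, 0]
    - [-0.2, -0.14, 0]
    - [-0.25, -0.175, 0]
    - [-0.3, -0.21, 0]
    - [-0.35, -0.245, 0]
    - [-0.4, -0.28, 0]
  rot:
    - [0, 0, 9]
    - [0, 0, 18]
    - [0, 0, 27]
    - [0, 0, 36]
    - [0, 0, 45]
    - [0, 0, 54]
    - [0, 0, 63]
    - [0, 0, 72]

```text
clock: 1.7
eef_pos: [470.2, 241.4, 256.6]
tcp_rot: [3.141, -0.0, 1.646]
contact_force: [0.7, 1.3, 0.2]
opening: 0.998
grasp_force: 0.0
```

```bash
python3 - <<'E'
from h import *
print(T_tool().round(3), to_tool([550,150,260]).round(1), r.sense()["qpos"])
E
```

```text
[[-7.50000e-02  9.97000e-01  1.00000e-03  4.70250e+02]
 [ 9.97000e-01  7.50000e-02  0.00000e+00  2.41361e+02]
 [ 0.00000e+00  1.00000e-03 -1.00000e+00  2.56634e+02]
 [ 0.00000e+00  0.00000e+00  0.00000e+00  1.00000e+00]] [-97.1  72.7  -3.4] [4.71298579e-01 2.02387486e-01 1.83877703e+00 1.19425338e-04
 1.09957346e+00 3.96065155e-01]
```

```bash
python3 - <<'E'
from h import *
import pickle
s=r.sense();im=r.grab_frame("wrist");cv2.imwrite("pics/w1.png",im);pickle.dump(s,open("s1.pkl","wb"))
E
```

>>> carry_out:
  delta_pos:
    - [-0.04, 0.03, 0]
    - [-0.075, 0.055, 0]
    - [-0.097, 0.073, 0]
    - [-0.097, 0.073, 0]
  rot:
    - [0, 0, 7]
    - [0, 0, 14.5]
    - [0, 0, 14.5]
    - [0, 0, 14.5]
  claw: 0

```text
clock: 2.25
eef_pos: [550.7, 150.8, 256.2]
tcp_rot: [3.141, 0.0, 1.396]
contact_force: [0.0, 0.2, -0.0]
opening: 0.144
grasp_force: 0.0
```

```bash
python3 - <<'E'
from h import *
import pickle
s=r.sense();im=r.grab_frame("wrist");cv2.imwrite("pics/w2.png",im);pickle.dump(s,open("s2.pkl","wb"))
for t in("pawl_tab","crank_knob","cover","jaw_lip"):
    print(t,[(round(d["p"],2),np.round(d["box"]).tolist()) for d in r.recognise(t,"wrist")][:3])
print(s["eef_pos"],s["tcp_rot"],s["opening"])
E
```

```text
pawl_tab [(0.97, [250.0, 181.0, 287.0, 256.0])]
crank_knob [(0.55, [279.0, 203.0, 352.0, 270.0])]
cover [(0.79, [318.0, 96.0, 355.0, 155.0])]
jaw_lip []
[550.65063405 150.81667512 256.20789721] [3.14124659e+00 6.18045972e-05 1.39586142e+00] 0.144416002688987
```

View pics/w1.png

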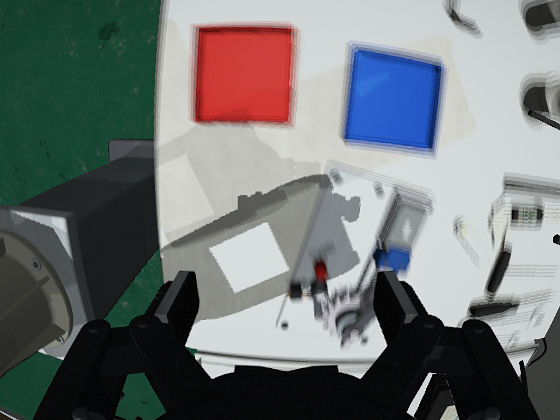

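View pics/w2.png

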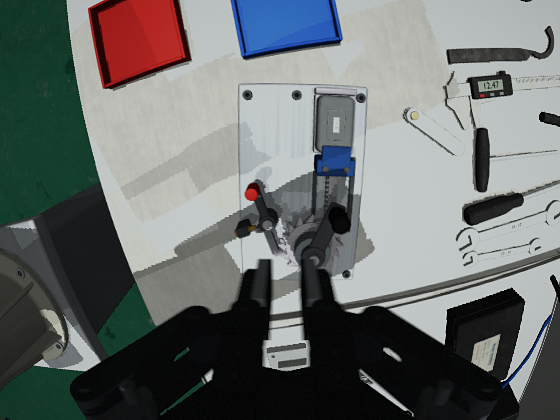

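Picture w1 is motion-blurred. In w2 the red tab top is near (252,193), the pivot (267,225), the knob top (340,214), the drum (314,258) and the cover centre (335,123).

```bash
python3 - <<'E'
from h import *
import pickle
s=pickle.load(open("s2.pkl","rb"));W=cam("wrist",s);T=cam("top");D=cam("scene");f=.7
for n,uv,z in[("tab",(252,193),62),("pivot",(267,225),40),("knob",(340,213),102),("drum",(314,258),66),("cover",(335,123),40),("cTL",(239,85),10),("cTR",(367,88),10)]:
    print(n,at_z(W,np.array(uv,float),z).round(1))
for n,u,t,d in[("tab",(252,193),(516,302),(448,349)),("knob",(340,213),(540,248),(594,308)),("drum",(314,258),(566,268),(597,394)),("cover",(335,123),(478,243),(520,256)),("pivot",(267,225),(540,299),(494,403))]:
    print(n,*tri([(W,np.array(u,float)),(T,np.array(t)*f),(D,np.array([190+d[0]*.3,150+d[1]*220/600]))]))
# plate corners in top (4) -> yaw
c=np.array([at_z(T,np.array(p)*f,10)[:2] for p in[(457,219),(606,241),(588,330),(443,304)]]);print(c.round(0))
e=at_z(W,(367.,88.),10)-at_z(W,(239.,85.),10);print("yaw",np.arctan2(e[1],e[0]),np.linalg.norm(e))
# red mask centroid in wrist
im=cv2.imread("pics/w2.png").astype(int);m=(im[...,2]>130)&(im[...,1]<80)&(im[...,0]<80);m[:150]=0
y,x=np.nonzero(m);print(x.min(),x.max(),y.min(),y.max(),x.mean(),y.mean())
E
```

```text
tab [517.1 150.4  62. ]
pivot [522.5 105.5  40. ]
knob [597.3 129.1 102. ]
drum [567.9  69.4  66. ]
cover [612.2 203.5  40. ]
cTL [518.8 261.6  10. ]
cTR [658.8 235.4  10. ]
tab [515.50261345 149.07776729  57.85806484] [[-0.9, 0.4], [-0.4, -0.2], [0.4, 0.2]]
knob [597.99004496 119.991658    90.00657126] [[-0.1, 4.6], [-2.2, -0.7], [-0.2, 0.6]]
drum [567.63245057  70.68467904  68.65497135] [[-0.3, 0.1], [-0.2, 0.1], [0.3, 0.0]]
cover [612.52188609 204.19695675  39.8274633 ] [[0.1, -0.7], [0.3, 0.0], [-0.1, 0.0]]
pivot [521.74555166 105.50267921  38.3330485 ] [[-0.6, -0.4], [0.1, -0.1], [0.3, 0.0]]
[[658. 236.]
 [621. -12.]
 [473.  21.]
 [516. 260.]]
yaw -0.1847470578981653 142.43605752173784
245 256 189 200 250.6293103448276 194.18965517241378
```

>>> carry_out:
  delta_pos:
    - [-0.0076, -0.045, 0.03]
    - [-0.0076, -0.07, 0.07]
    - [-0.0076, -0.07, 0.12]
    - [-0.0076, -0.07, 0.165]
    - [-0.0076, -0.07, 0.185]
    - [-0.0076, -0.07, 0.187]
    - [-0.0076, -0.07, 0.187]
  rot:
    - [0, 0, 0]
    - [0, 0, 0]
    - [0, 0, 0]
    - [0, 0, 0]
    - [0, 0, 0]
    - [0, 0, 0]
    - [0, 0, 0]

```text
clock: 3.38
eef_pos: [479.6, 157.2, 70.0]
tcp_rot: [3.141, -0.0, 1.399]
contact_force: [0.2, 0.9, 0.6]
opening: 0.001
grasp_force: 0.0
```

```bash
python3 - <<'E'
from h import *
s=r.sense();im=r.grab_frame("wrist");cv2.imwrite("pics/w3.png",im);print(s["eef_pos"],s["opening"],to_tool([515.7,149.3,60]))
W=cam("wrist",s);print(proj(W,[515.7,149.3,62]))
E
```

```text
[479.64157252 157.18698181  70.01088696] 0.0010949653867814901 [-1.64820468 36.58075767 10.37577722]
[361.91754713 293.43495181]
```

View pics/w3.png

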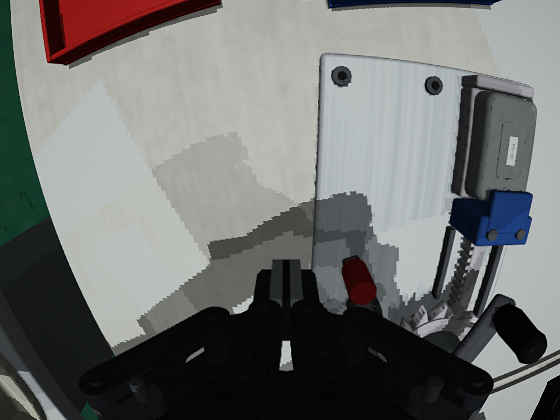

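w3 shows the closed fingers left of the tab, whose top is at about (360,291), close to the predicted (362,293). Pushing now.

>>> carry_out:
  delta_pos:
    - [-0.001, 0.008, 0]
    - [-0.001, 0.014, 0]
    - [-0.001, 0.019, 0]
    - [-0.001, 0.024, 0]
    - [-0.001, 0.029, 0]
    - [-0.001, 0.034, 0]
    - [-0.001, 0.037, 0]
    - [-0.001, 0.037, 0]
  rot:
    - [0, 0, 0]
    - [0, 0, 0]
    - [0, 0, 0]
    - [0, 0, 0]
    - [0, 0, 0]
    - [0, 0, 0]
    - [0, 0, 0]
    - [0, 0, 0]

```text
clock: 4.42
eef_pos: [516.1, 149.2, 69.3]
tcp_rot: [3.141, -0.0, 1.398]
contact_force: [-0.3, -0.5, 0.1]
opening: 0.003
grasp_force: 0.0
```

```bash
python3 - <<'E'
from h import *
s=r.sense();W=cam("wrist",s);im=r.grab_frame("wrist");cv2.imwrite("pics/w4.png",im);im=im.astype(int)
m=(im[...,2]>80)&(im[...,1]<50)&(im[...,0]<50);m[:150]=0
y,x=np.nonzero(m);print(x.min(),x.max(),y.min(),y.max(),x.mean(),y.mean())
for a in(0,.3,.45,.6):
    p=np.array([521.9,105.5])+44*np.array([np.cos(1.714-a),np.sin(1.714-a)]);print(a,p,proj(W,[*p,62]),proj(W,[*p,50]))
print(s["contact_force"])
E
```

```text
Traceback (most recent call last):
ValueError: zero-size array to reduction operation minimum which has no identity
```

>>> carry_out:
  delta_pos:
    - [0, -0.01, 0]
    - [0, -0.01, -0.05]
    - [0, 0.01, -0.1]
    - [-0.01, 0.05, -0.13]
    - [-0.017, 0.083, -0.13]
    - [-0.017, 0.083, -0.13]
    - [-0.017, 0.083, -0.13]
  rot:
    - [0, 0, 0]
    - [0, 0, 0]
    - [0, 0, 0]
    - [0, 0, 0]
    - [0, 0, 0]
    - [0, 0, 0]
    - [0, 0, 0]
  claw: 0.05
  grip_force: 30

```text
clock: 5.35
eef_pos: [592.9, 118.4, 198.5]
tcp_rot: [-3.14, 0.001, 1.398]
contact_force: [-0.4, -0.2, -0.2]
opening: 0.585
grasp_force: 0.0
```

```bash
python3 - <<'E'
from h import *
s=r.sense();W=cam("wrist",s);im=r.grab_frame("wrist");cv2.imwrite("pics/w5.png",im);i=im.astype(int)
m=(i[...,2]>80)&(i[...,1]<50)&(i[...,0]<50);m[:150]=0
y,x=np.nonzero(m);print(len(x),x.mean() if len(x) else 0,y.mean() if len(x) else 0)
for a in(0,.6):
    p=np.array([521.9,105.5])+44*np.array([np.cos(1.714-a),np.sin(1.714-a)]);print(a,p,proj(W,[*p,62]),proj(W,[*p,50]))
print("knob pred",proj(W,[594.8,118,102]),"drum",proj(W,[568,70,66]))
print(s["eef_pos"],to_tool([594.8,118,86]),s["opening"])
cv2.imwrite("pics/w5c.png",cv2.resize(im[100:400,120:440],(640,600)))
E
```

```text
402 322.0422885572139 302.7985074626866
0 [515.62055225 149.04961006] [187.64390876 185.79719942] [191.55297805 182.24137774]
0.6 [541.30730767 144.9886871 ] [217.62267098 184.95392432] [220.43175872 181.39196061]
knob pred [287.52598597 222.70986685] drum [266.4936443  262.87530805]
[592.90899231 118.41047236 198.52241354] [ -0.18477595   2.25729774 112.56130602] 0.584643989317529
```

View pics/w5c.png

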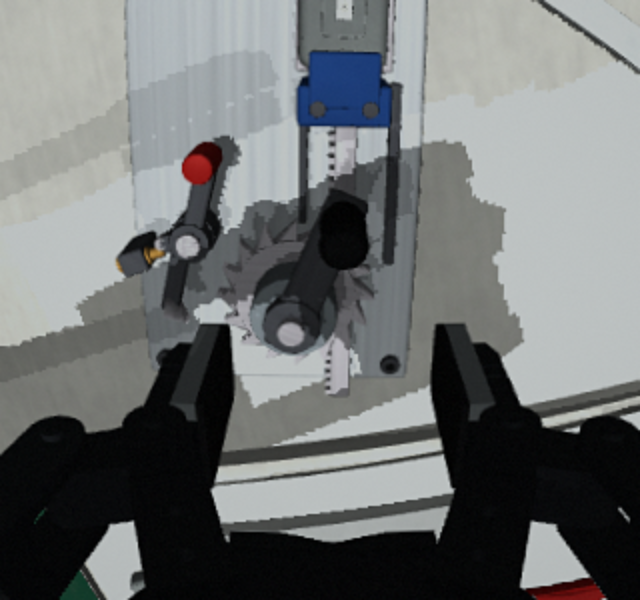

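The pawl is off: the tab is at full-frame (219,184), against (217.6,185) predicted for 0.6 rad. The knob top is at about (292,221) and the drum shaft at (265,267).

```bash
python3 - <<'E'
from h import *
s=r.sense();W=cam("wrist",s);T=cam("top");f=.7
print(at_z(W,(292.,221.),102),at_z(W,(265.5,267.),66),at_z(W,(265.5,267.),70))
im=cv2.imread("pics/w5.png").max(2);m=((im<22)*255).astype(np.uint8);m[:185]=0;m[250:]=0;m[:,:270]=0;m[:,320:]=0
n,l,st,c=cv2.connectedComponentsWithStats(m);print([(st[i].tolist(),c[i].round(1).tolist()) for i in range(1,n) if st[i][4]>60])
for name in("top","scene"):
    im=r.grab_frame(name);cv2.imwrite(f"pics/{name}5.png",im)
E
```

```text
[598.07984544 118.91003945 102.        ] [566.27756532  66.22719873  66.        ] [566.947004    68.37613838  70.        ]
[([279, 198, 25, 37, 733], [291.3, 217.0])]
```

>>> carry_out:
  delta_pos:
    - [0.0005, 0.003, 0.04]
    - [0.0005, 0.003, 0.08]
    - [0.0005, 0.003, 0.1]
    - [0.0005, 0.003, 0.102]
    - [0.0005, 0.003, 0.102]
  rot:
    - [0, 0, 0]
    - [0, 0, 0]
    - [0, 0, 0]
    - [0, 0, 0]
    - [0, 0, 0]

```text
clock: 6.12
eef_pos: [598.2, 118.5, 98.3]
tcp_rot: [3.14, -0.0, 1.398]
contact_force: [0.1, 0.0, 0.1]
opening: 0.584
grasp_force: 0.0
```

>>> carry_out:
  delta_pos:
    - [0, 0, 0]
    - [0, 0, 0]
    - [0, 0, 0]
    - [0, 0, 0]
    - [0, 0, 0]
  rot:
    - [0, 0, 0]
    - [0, 0, 0]
    - [0, 0, 0]
    - [0, 0, 0]
    - [0, 0, 0]
  claw: 0.01
  grip_force: 30

```text
clock: 6.75
eef_pos: [598.1, 118.4, 98.4]
tcp_rot: [3.14, -0.001, 1.398]
contact_force: [-1.1, 0.1, 6.8]
opening: 0.198
grasp_force: 29.2
```

```bash
python3 - <<'E'
from h import *
s=r.sense();print({k:np.round(v,3).tolist() for k,v in s.items()})
im=r.grab_frame("wrist");cv2.imwrite("pics/w6.png",im)
k=s["eef_pos"][:2];d=np.array([567.5,69.8]);v=k-d;a=np.arctan2(v[1],v[0]);print(np.hypot(*v),a)
T=T_tool(s)[:3,:3]
for t in np.arange(0,2.45,.1):
    q=np.array([np.cos(a-t)-np.cos(a),np.sin(a-t)-np.sin(a),0])*55
    print(round(t,2),(T.T@q/1000).round(4).tolist()[:2])
E
```

```text
{'clock': 6.75, 'qpos': [0.193, 0.514, 1.785, 0.0, 0.841, 0.366], 'qvel': [-0.002, -0.002, -0.0, 0.001, -0.0, -0.002], 'joint_efforts': [-0.09, -59.871, -24.983, -0.032, -0.43, -0.003], 'eef_pos': [598.135, 118.385, 98.419], 'tcp_rot': [3.14, -0.001, 1.398], 'contact_force': [-1.115, 0.13, 6.788], 'wrist_torque': [-0.047, 0.242, 0.03], 'grasp_force': 29.228, 'opening': 0.198}
57.436441430073245 1.0082227516368778
0.0 [0.0, 0.0]
0.1 [-0.0023, 0.005]
0.2 [-0.0052, 0.0097]
0.3 [-0.0084, 0.0141]
0.4 [-0.0122, 0.0182]
0.5 [-0.0162, 0.0218]
0.6 [-0.0207, 0.0251]
0.7 [-0.0254, 0.0279]
0.8 [-0.0304, 0.0302]
0.9 [-0.0356, 0.0319]
1.0 [-0.041, 0.0332]
1.1 [-0.0464, 0.0339]
1.2 [-0.0519, 0.0341]
1.3 [-0.0574, 0.0337]
1.4 [-0.0628, 0.0328]
1.5 [-0.0681, 0.0313]
1.6 [-0.0733, 0.0293]
1.7 [-0.0782, 0.0269]
1.8 [-0.0828, 0.0239]
1.9 [-0.0871, 0.0205]
2.0 [-0.091, 0.0167]
2.1 [-0.0946, 0.0125]
2.2 [-0.0977, 0.0079]
2.3 [-0.1004, 0.0031]
2.4 [-0.1025, -0.0019]
```

>>> carry_out:
  delta_pos:
    - [-0.0023, 0.005, 0]
    - [-0.0052, 0.0097, 0]
    - [-0.0084, 0.0141, 0]
    - [-0.0122, 0.0182, 0]
    - [-0.0162, 0.0218, 0]
    - [-0.0207, 0.0251, 0]
    - [-0.0254, 0.0279, 0]
    - [-0.0304, 0.0302, 0]
  rot:
    - [0, 0, 0]
    - [0, 0, 0]
    - [0, 0, 0]
    - [0, 0, 0]
    - [0, 0, 0]
    - [0, 0, 0]
    - [0, 0, 0]
    - [0, 0, 0]

```text
clock: 7.8
eef_pos: [621.2, 83.0, 98.3]
tcp_rot: [-3.14, 0.0, 1.398]
contact_force: [-7.3, -0.3, 12.2]
opening: 0.196
grasp_force: 29.7
```

>>> carry_out:
  delta_pos:
    - [-0.0052, 0.0017, 0]
    - [-0.0106, 0.003, 0]
    - [-0.016, 0.0037, 0]
    - [-0.0215, 0.0039, 0]
    - [-0.027, 0.0035, 0]
    - [-0.0324, 0.0026, 0]
    - [-0.0377, 0.0011, 0]
    - [-0.0429, -0.0009, 0]
  rot:
    - [0, 0, 0]
    - [0, 0, 0]
    - [0, 0, 0]
    - [0, 0, 0]
    - [0, 0, 0]
    - [0, 0, 0]
    - [0, 0, 0]
    - [0, 0, 0]

```text
clock: 8.8
eef_pos: [612.6, 42.0, 98.3]
tcp_rot: [-3.139, -0.001, 1.398]
contact_force: [-7.5, 7.0, 12.0]
opening: 0.201
grasp_force: 29.8
```

```bash
python3 - <<'E'
from h import *
s=r.sense();v=np.array(s["eef_pos"][:2])-[567.5,69.8];print(np.hypot(*v),np.arctan2(v[1],v[0]),s["contact_force"],s["grasp_force"],s["wrist_torque"])
im=r.grab_frame("wrist");cv2.imwrite("pics/w7.png",im)
E
```

```text
52.98492684737636 -0.5514516974446625 [-7.51805299  6.99680265 11.98624324] 29.773696660995483 [1.2330428  1.31755888 0.02082713]
```

View pics/w7.png

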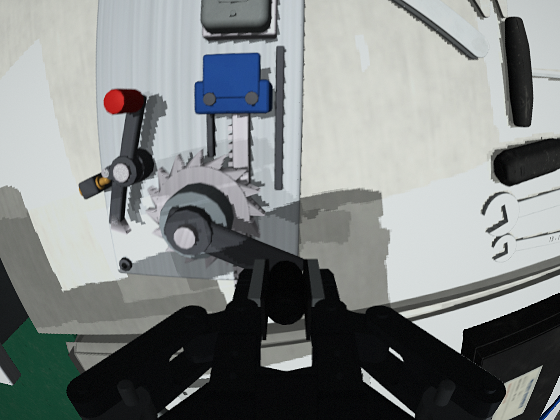

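The jaw is retreating clear of the cover and the pawl is still off. The knob is held. Continuing.

>>> carry_out:
  delta_pos:
    - [-0.0049, -0.0024, 0]
    - [-0.0095, -0.0054, 0]
    - [-0.0138, -0.0088, 0]
    - [-0.0177, -0.0126, 0]
    - [-0.0213, -0.0168, 0]
    - [-0.0244, -0.0214, 0]
    - [-0.0271, -0.0262, 0]
    - [-0.0271, -0.0262, 0]
  rot:
    - [0, 0, 0]
    - [0, 0, 0]
    - [0, 0, 0]
    - [0, 0, 0]
    - [0, 0, 0]
    - [0, 0, 0]
    - [0, 0, 0]
    - [0, 0, 0]

```text
clock: 9.85
eef_pos: [583.1, 20.2, 98.3]
tcp_rot: [-3.142, -0.002, 1.397]
contact_force: [-3.8, 8.5, 9.5]
opening: 0.201
grasp_force: 29.5
```

```bash
python3 - <<'E'
from h import *
s=r.sense();v=np.array(s["eef_pos"][:2])-[567.5,69.8];a=np.arctan2(v[1],v[0]);print(np.hypot(*v),a,s["contact_force"],s["grasp_force"])
print(T_tool(s)[:3,:3].T@np.array([np.sin(a),-np.cos(a),0]))
E
```

```text
51.98670095521722 -1.265523526654021 [-3.78437083  8.4581261   9.45974754] 29.5086407661438
[-0.46070444 -0.88755307 -0.00098139]
```

>>> carry_out:
  delta_pos:
    - [-0.001, -0.0025, 0]
    - [-0.002, -0.005, 0]
    - [-0.003, -0.0075, 0]
    - [-0.003, -0.0075, 0]
  rot:
    - [0, 0, 0]
    - [0, 0, 0]
    - [0, 0, 0]
    - [0, 0, 0]

```text
clock: 10.35
eef_pos: [580.5, 19.6, 98.7]
tcp_rot: [3.131, -0.006, 1.397]
contact_force: [15.5, 15.5, -9.7]
opening: 0.201
grasp_force: 29.7
```

```bash
python3 - <<'E'
from h import *
s=r.sense();v=np.array(s["eef_pos"][:2])-[567.5,72.6];a=np.arctan2(v[1],v[0]);F=np.array(s["contact_force"]);print(np.hypot(*v),a,.983-a,F,"tang",F[:2]@[np.sin(a),-np.cos(a)],s["opening"])
E
```

```text
54.59502667411433 -1.3295168830053532 2.3125168830053533 [15.52960861 15.4575622  -9.69267933] tang -18.773273611897405 0.20079479389083865
```

The stop is reached: 2.31 rad with 19 N of tangential resistance. Releasing, then rising towards the cover.

>>> carry_out:
  delta_pos:
    - [0, 0, 0]
    - [0, 0, 0]
    - [0.001, 0.004, 0]
    - [0.001, 0.004, 0]
  rot:
    - [0, 0, 0]
    - [0, 0, 0]
    - [0, 0, 0]
    - [0, 0, 0]
  claw: 0.06

```text
clock: 10.85
eef_pos: [579.8, 17.4, 97.4]
tcp_rot: [3.141, -0.0, 1.398]
contact_force: [0.2, 0.4, 0.4]
opening: 0.709
grasp_force: 0.0
```

>>> carry_out:
  delta_pos:
    - [0, 0, -0.05]
    - [0, 0, -0.09]
    - [0.05, 0, -0.11]
    - [0.1, 0, -0.11]
    - [0.11, 0, -0.11]
    - [0.11, 0, -0.11]
    - [0.11, 0, -0.11]
  rot:
    - [0, 0, 0]
    - [0, 0, 0]
    - [0, 0, 0]
    - [0, 0, 0]
    - [0, 0, 0]
    - [0, 0, 0]
    - [0, 0, 0]

```text
clock: 11.72
eef_pos: [598.0, 124.7, 206.9]
tcp_rot: [-3.141, 0.001, 1.397]
contact_force: [-0.1, -0.3, 0.1]
opening: 0.704
grasp_force: 0.0
```

```bash
python3 - <<'E'
from h import *
import pickle
s=r.sense();pickle.dump(s,open("s8.pkl","wb"));im=r.grab_frame("wrist");cv2.imwrite("pics/w8.png",im);W=cam("wrist",s)
print(s["eef_pos"],s["tcp_rot"]);print("cover pred",proj(W,[612.4,204,40]))
for n in ("wrist",):
    for t in("cover","tray_blue"):
        for d in r.cut_out(t,n)[:2]:
            (c,wh,an)=cv2.minAreaRect(np.argwhere(d["mask"])[:,::-1].astype(np.float32));print(t,round(d["p"],2),d["box"],c,wh,an)
p=np.array([567.5,72.6])
for t in (0,2.3):print("knob",t,proj(W,[*(p+55*np.array([np.cos(.983-t),np.sin(.983-t)])),102]))
E
```

```text
[597.99741262 124.6824795  206.88296211] [-3.14070755e+00  7.59545765e-04  1.39739749e+00]
cover pred [285.54198065 105.28913745]
cover 0.63 [266.3, 74.2, 308.9, 142.2] (287.0, 108.0) (66.0, 44.0) 90.0
tray_blue 0.78 [176.0, 2.0, 296.8, 38.2] (236.5, 19.0) (38.0, 121.0) 90.0
knob 0 [286.16014034 226.30280973]
knob 2.3 [286.7576153  331.26877504]
```

View pics/w8.png

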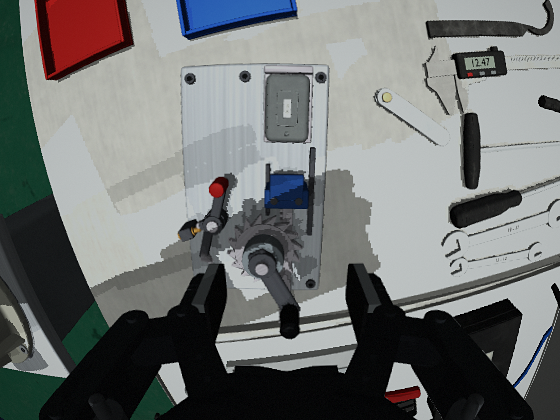

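The cover spans (266–309, 74–142) and the jaw is drawn clear. The crank is at its stop and the tab is still off at (218,188).

```bash
python3 - <<'E'
from h import *
import pickle
s=r.sense();W=cam("wrist",s);print(r.tips_ahead)
w2=cam("wrist",pickle.load(open("s2.pkl","rb")))
print(at_z(W,(287.5,107.),40),tri([(W,np.array([287.5,107.])),(w2,np.array([335,123.])),(cam("top"),np.array([478,243])*.7)]))
a,b=at_z(W,(266.,107.),40),at_z(W,(309.,107.),40);print("width",np.linalg.norm(a-b))
for p in([612.4,204,52],[613,205,52]):print(to_tool(p,s))
# tray: colour blob in top and scene
for n,roi in(("top",(230,290,150,220)),("scene",(265,335,185,245))):
    im=cv2.imread(f"pics/{n}0.png").astype(int);m=(im[...,0]>im[...,2]+40)
    k=np.zeros_like(m);k[roi[2]:roi[3],roi[0]:roi[1]]=1;q=np.argwhere(m&k)[:,::-1].astype(np.float32)
    h=cv2.approxPolyDP(cv2.convexHull(q),4,True)[:,0];print(n,cv2.minAreaRect(q));C=cam(n)
    for u in h:print(u,at_z(C,u.astype(float),22).round(0),at_z(C,u.astype(float),0).round(0))
E
```

```text
25.0
[614.24194356 202.33198285  40.        ] (array([614.54452547, 202.4384324 ,  24.86789262]), [[0.2, -0.4], [0.2, -0.2], [0.3, 0.2]])
width 37.193545950549805
[ 80.55681194   0.23470792 155.11691455]
[ 81.64559802   0.65249338 155.11647423]
top ((270.0, 184.0), (46.0, 38.0), 90.0)
[289. 207.] [529. 310.  22.] [531. 309.   0.]
[251. 207.] [529. 399.  22.] [531. 399.   0.]
[252. 161.] [637. 396.  22.] [641. 397.   0.]
[289. 161.] [637. 310.  22.] [641. 309.   0.]
scene ((300.2460632324219, 211.840087890625), (43.3475341796875, 45.35980224609375), 56.97612762451172)
[330. 218.] [632. 293.  22.] [644. 305.   0.]
[295. 238.] [528. 286.  22.] [536. 298.   0.]
[271. 205.] [528. 401.  22.] [536. 416.   0.]
[307. 189.] [635. 400.  22.] [646. 416.   0.]
```

>>> carry_out:
  delta_pos:
    - [0.04, 0.0005, 0.01]
    - [0.081, 0.0005, 0.04]
    - [0.081, 0.0005, 0.09]
    - [0.081, 0.0005, 0.125]
    - [0.081, 0.0005, 0.143]
    - [0.081, 0.0005, 0.15]
    - [0.081, 0.0005, 0.155]
    - [0.081, 0.0005, 0.155]
  rot:
    - [0, 0, 0]
    - [0, 0, 0]
    - [0, 0, 0]
    - [0, 0, 0]
    - [0, 0, 0]
    - [0, 0, 0]
    - [0, 0, 0]
    - [0, 0, 0]
  claw: 0.065

```text
clock: 12.88
eef_pos: [613.4, 205.6, 53.1]
tcp_rot: [3.14, -0.001, 1.398]
contact_force: [-0.5, 0.1, 0.2]
opening: 0.76
grasp_force: 0.0
```

>>> carry_out:
  delta_pos:
    - [0, 0, 0]
    - [0, 0, 0]
    - [0, 0, 0]
    - [0, 0, 0]
  rot:
    - [0, 0, 0]
    - [0, 0, 0]
    - [0, 0, 0]
    - [0, 0, 0]
  claw: 0.03
  grip_force: 25

```text
clock: 13.38
eef_pos: [613.3, 205.7, 53.4]
tcp_rot: [3.14, -0.001, 1.398]
contact_force: [-0.4, -0.6, 4.9]
opening: 0.436
grasp_force: 25.0
```

```bash
python3 - <<'E'
from h import *
s=r.sense();print(s["eef_pos"],s["opening"]*85.4,s["grasp_force"],s["contact_force"])
im=r.grab_frame("wrist");cv2.imwrite("pics/w9.png",im)
E
```

```text
[613.32301978 205.71335544  53.35202386] 37.254797069002876 24.966454054811038 [-0.43351803 -0.56717459  4.88336963]
```

View pics/w9.png

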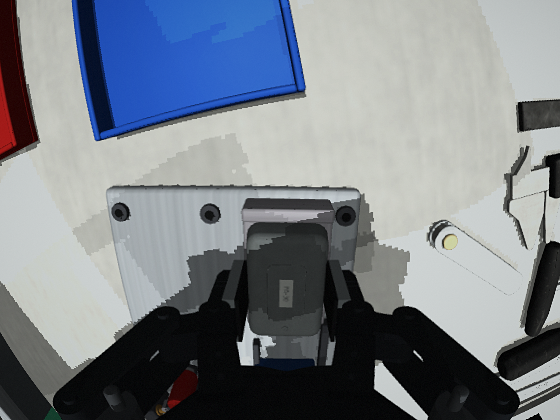

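The cover is gripped (37 mm opening, 25 N) and lies straight between the pads.

>>> carry_out:
  delta_pos:
    - [0, 0, -0.015]
    - [0, 0, -0.04]
    - [0, 0, -0.07]
    - [0.04, -0.017, -0.09]
    - [0.09, -0.037, -0.09]
    - [0.125, -0.051, -0.09]
    - [0.132, -0.0545, -0.09]
    - [0.132, -0.0545, -0.09]
  rot:
    - [0, 0, 0]
    - [0, 0, 0]
    - [0, 0, 0]
    - [0, 0, 0]
    - [0, 0, 0]
    - [0, 0, 0]
    - [0, 0, 0]
    - [0, 0, 0]

```text
clock: 14.42
eef_pos: [581.7, 345.0, 142.7]
tcp_rot: [3.141, 0.0, 1.399]
contact_force: [0.0, -0.3, -0.2]
opening: 0.432
grasp_force: 25.1
```

```bash
python3 - <<'E'
from h import *
s=r.sense();print(s["eef_pos"],s["opening"]*85.4,s["grasp_force"],s["contact_force"])
im=r.grab_frame("wrist");cv2.imwrite("pics/w10.png",im)
W=cam("wrist",s);i=im.astype(int);m=((i[...,0]>i[...,2]+40)*255).astype(np.uint8)
q=cv2.convexHull(max(cv2.findContours(m,0,2)[0],key=cv2.contourArea))
h=cv2.approxPolyDP(q,12,True)[:,0]
for u in h:print(u,at_z(W,u.astype(float),22).round(0))
E
```

```text
[581.70645165 344.95606941 142.74005855] 36.86836002076451 25.05543533130549 [ 0.0239945  -0.26224594 -0.17206415]
[344 128] [636. 402.  22.]
[361 258] [638. 293.  22.]
[231 264] [529. 306.  22.]
[203 155] [529. 400.  22.]
```

View pics/w10.png

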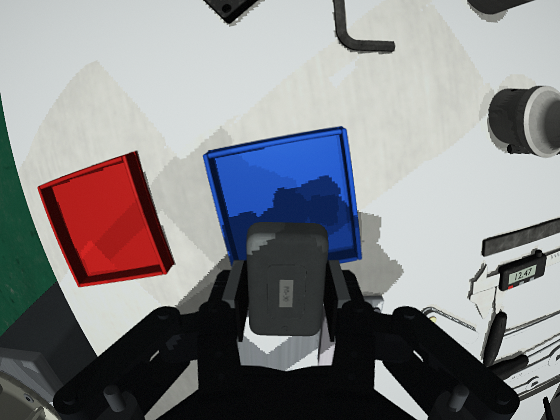

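The cover is held level above the blue tray, whose centre measures about (583,346). Lowering.

>>> carry_out:
  delta_pos:
    - [0, 0.001, 0.04]
    - [0, 0.001, 0.075]
    - [0, 0.001, 0.093]
    - [0, 0.001, 0.101]
    - [0, 0.001, 0.105]
    - [0, 0.001, 0.107]
    - [0, 0.001, 0.108]
    - [0, 0.001, 0.108]
  rot:
    - [0, 0, 0]
    - [0, 0, 0]
    - [0, 0, 0]
    - [0, 0, 0]
    - [0, 0, 0]
    - [0, 0, 0]
    - [0, 0, 0]
    - [0, 0, 0]

```text
clock: 15.48
eef_pos: [583.0, 345.0, 34.8]
tcp_rot: [3.141, -0.0, 1.398]
contact_force: [-0.6, -0.4, 0.6]
opening: 0.435
grasp_force: 25.1
```

>>> carry_out:
  delta_pos:
    - [0, 0, 0.001]
    - [0, 0, 0.0015]
    - [0, 0, 0.002]
    - [0, 0, 0.002]
  rot:
    - [0, 0, 0]
    - [0, 0, 0]
    - [0, 0, 0]
    - [0, 0, 0]

```text
clock: 15.98
eef_pos: [582.9, 344.9, 33.3]
tcp_rot: [3.141, -0.0, 1.398]
contact_force: [-1.7, -1.4, 9.2]
opening: 0.437
grasp_force: 26.6
```

>>> carry_out:
  delta_pos:
    - [0, 0, 0]
    - [0, 0, 0]
    - [0, 0, 0]
    - [0, 0, -0.01]
    - [0, 0, -0.04]
    - [0, 0, -0.08]
    - [0, 0, -0.12]
    - [0, 0, -0.15]
  rot:
    - [0, 0, 0]
    - [0, 0, 0]
    - [0, 0, 0]
    - [0, 0, 0]
    - [0, 0, 0]
    - [0, 0, 0]
    - [0, 0, 0]
    - [0, 0, 0]
  claw: 0.055

```text
clock: 16.98
eef_pos: [583.2, 345.0, 185.0]
tcp_rot: [3.14, -0.001, 1.398]
contact_force: [-0.7, -0.1, -0.5]
opening: 0.642
grasp_force: 0.0
```

>>> carry_out:
  delta_pos:
    - [-0.04, 0, -0.03]
    - [-0.08, 0, -0.05]
    - [-0.12, 0, -0.07]
    - [-0.12, 0, -0.07]
    - [-0.12, 0, -0.07]
  rot:
    - [0, 0, 0]
    - [0, 0, 0]
    - [0, 0, 0]
    - [0, 0, 0]
    - [0, 0, 0]

```text
clock: 17.6
eef_pos: [562.3, 226.8, 252.7]
tcp_rot: [3.141, -0.001, 1.398]
contact_force: [-0.4, 0.0, -0.7]
opening: 0.646
grasp_force: 0.0
```

```bash
python3 - <<'E'
from h import *
print(r.sense()["eef_pos"],r.sense()["contact_force"])
cv2.imwrite("pics/w11.png",r.grab_frame("wrist"))
E
```

```text
[562.31282599 226.82233859 252.67316611] [-0.44019982  0.03945927 -0.68325999]
```

View pics/w11.png

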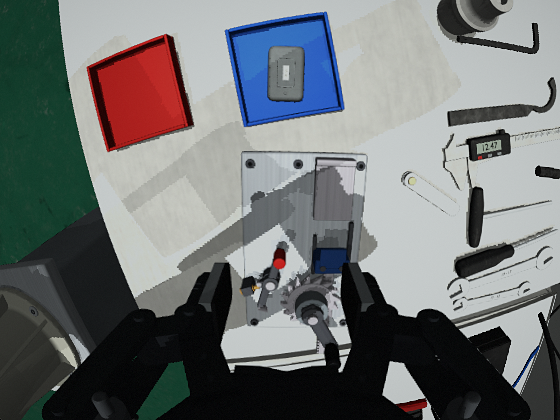

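The cover lies flat in the blue tray at (286,73). The pawl is off, with the tab at (280,258), and the crank is at its stop, with the knob at (332,355).

```bash
python3 -c "
from rig import r
print(r.sign_off())"
```

```text
the job is handed in; nothing more can be done
None
```

The job is done and handed in at about 18 s: pawl snapped off, crank eased back to its stop, and the cover lying flat, same way up, in the blue tray; the hand-in returned no verdict.

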